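Switch off the polisher and hold its guard open

TASK

The felt wheel in the small polishing box needs changing. First turn the switch knob on the control box so that its beak points straight at the raised rib (that is off) and only then lift the polisher's clear guard by its bar handle to 50 degrees open. The guard falls shut by itself, so finish while still gripping the bar and holding it steady at 50 degrees, and leave the bowl, the steel block and the file where they lie.

Things in the scene. Friction and masses are not known exactly. Their poses are not given: they have to be found in the camera images.
- switch_knob (a joint): Rotary switch knob on top of the control box, in rad: 0 when its beak points straight at the rib (off); grows as the knob turns clockwise seen from above. It starts 0.65 to 1.4 clockwise of the rib, so it must be turned anticlockwise; stops at -0.6 and 1.9, no click at off. It stays where it is left; turning it takes about 0.05 N m.
- knob_grip (a point): Point on the knob's upright turning axis at the height to grip, 104 mm above the bench. The knob is a black disc of 52 mm diameter, 6 mm thick, carrying an upright bar grip 12 mm wide, 52 mm long, 28 mm high (top 10 mm above this point, disc 18 mm below). x axis: along the bar grip towards its pointed end (the beak), z up. A steel inlay on the top runs from the middle to the beak.
- knob_beak (a point): The pointed end of the knob's bar grip, 28 mm from the knob's axis (the other end is blunt, 24 mm from it), at the same height as knob_grip; below it a short needle juts out at disc level to 36 mm from the axis.
- off_mark (a point): Middle of the raised rib (16 x 8 x 3 mm, black) on top of the control box, 50 mm from the knob's axis, 83 mm above the bench: the off mark. It points at the knob's axis. The control box is a fixed grey block 120 x 120 x 80 mm, with the knob in the middle of its top; its x axis (this point's x axis) points from the rib to the knob.
- guard (a joint): Opening angle of the guard in rad: 0 shut (level), 0.873 = 50 degrees, stop at 1.4. Nothing holds it up: let go, it falls shut. The guard (aluminium frame with clear pane, 165 x 240 x 8 mm, 0.3 to 0.65 kg with its handle) lies as a lid on the polishing box, a fixed grey open-topped steel box 160 mm deep, 240 mm wide, 120 mm high, with motor and felt wheel inside.
- guard_hinge (a point): Middle of the guard's hinge line, along the box's far top edge, 124 mm above the bench; fixed. x axis: level, from handle side to hinge side; y along the hinge line; z up.
- guard_handle (a point): Middle of the bar handle, which is a round steel bar of 12 mm diameter, 140 mm long, parallel to the hinge, 208 mm from the hinge line in the plane of the guard, carried at both ends (120 mm free between the two arms) with a 37 mm wide gap between bar and guard edge. Shut, it is 124 mm above the bench and 48 mm out from the box's front face; at 50 degrees it is 283 mm above the bench. Moves and turns with the guard; y axis along the bar.
- bowl_mid (a point): Bystander: wooden bowl of 100 mm diameter, 45 mm high; point on its axis half-way up.
- bench_block_mid (a point): Bystander: square steel bench block 60 x 60 x 20 mm; its centre.
- file_mid (a point): Bystander: hand file with wooden handle, 245 mm long, 22 mm wide, 21 mm high, x axis towards its steel tip; point near the handle's front end, at mid length.
Mind the look-alikes: they are no part of the job. Leave any turquoise look-alike of the part that bears switch_knob alone.

How it is judged:
By the outcome, as a careful person would: the job done as asked, in the order asked, and still so for the second after the job is handed in, while the arm keeps its last pose, push and grip.
It also fails if it takes over 54 s, if anything falls off the work surface, if the arm or the gripper's body presses on something with over 40 N, if the wrist force passes 120 N, or if a joint passes its speed limit or range.

ROBOT

A 7-joint arm with a two-finger parallel gripper is mounted at the origin on the work surface. World frame = base frame: x ahead of the robot, y to its left, z up, the work surface at z = 0. Lengths are in m, angles in rad, forces in N, time in s.
With the tool pointing down it reaches from about 0.425 to 0.925 m from the base axis. Payload 6.8 kg.
Tool frame: the origin (TCP) lies on the front face of the gripper's body, between the roots of the fingers; the fingertips stand 73 mm ahead of it and the grasp point (between the pads) lies r.pinch_z ahead of it (r.pinch_z is the distance from the TCP to the grasp point, in m); z points along the fingers, y is the direction in which the jaws open and shut (so a half turn about z gives the same grasp; the last joint's range is limited). The gripper opens to 85 mm and grips with 20 to 120 N. Pads are 22 mm wide; open, the fingers measure 114 mm over their backs; the gripper's body (76 mm by 85 mm) begins 54 mm behind the grasp point. The pads swing forward as they close: fully open they stand 13 mm farther back than shut.
Start: joints at [1.235, 0.477, 0.022, 1.555, -0.011, 1.109, -0.083], TCP at [0.152, -0.658, 0.304] pointing down, gripper open.
Joint ranges: [-2.96, 2.96], [-0.34, 2.1], [-1.41, 1.46], [0.24, 2.44], [-1.37, 4.51], [0.17, 1.92], [-2.96, 2.96]. Speed limits (rad/s): [2.39, 2.39, 3.14, 3.14, 3.14, 3.14, 3.14].

INTERFACE

Orientations are given as a rotation vector (axis times angle).
In Python, from bench import readout, grab_frame, r, search_frame, masks_of, tip_of gives the robot as it stands.
- The arm moves only by the tool step_arm, never from a script. Its argument "commands" is a list of rows, each a list of 7 numbers: the shift along the tool's x, y, z as a fraction of full scale, then the turn, a rotation vector about the tool's x, y, z as a fraction of full scale, then the gripper's target within -1 to 1 (shut at 1, half-way at 0, fully open at -1). In form: [[tx, ty, tz, ax, ay, az, hand], ...]. A call has exactly 10 rows; each row is the pose to reach, as a shift and turn from the pose measured when the call began, along the tool's axes at that moment, turning the shorter way round; what a row does not reach only later rows make up. Full scale, the value 1, is 500 mm for a shift and 360 degrees for a turn. A row lasts 1/8 s, in which the tool goes at most 62.5 mm and 10.7 degrees, less where a joint would pass 70% of its speed; a pose out of reach is approached as far as the arm can. A call with a number of a shift or a turn outside -1 to 1 is refused whole. A call with a gripper value outside its range is refused whole. The fingers move at their own pace and stop on an object; "newtons" is the grip in N (left out, the last holds). Time passes only in rows, so rows that repeat a pose let the fingers close, or fill a call up. It gives the time, the measured TCP pose, the force and the opening at its end, in the units of the state.
- readout.get_obs(): the state, without advancing time (a new reading comes with each control period).
- grab_frame(name): name is "scene" or "top" or "wrist"; returns a dict with "img" (480x640x3 uint8, red, green, blue), "K" (3x3 intrinsics, pixels), "world_to_cam" (4x4, takes a point from world to camera coordinates). Camera axes: x right, y down, z forward; pixel columns grow to the right and rows downward; lengths in m; the calibration is good to about 2 mm. A picture is of the moment at which its call begins. There is no depth.
- r.hand_in(): hands the job in, once; it reports no verdict.
Trained networks look in a picture, given as the dict that the camera call returned (one of the last four; its "shot" number tells which), for a name from the list of things; names that differ only in an ending like _2 or _b are one class to them, and where a whole thing is asked for, a point or a joint stands for the part that bears it (a point fixed in the world has none). Each returns a list of dicts, best first, with "p" (0 to 1); they miss things now and then, are a little off and sometimes report something else, mostly with a low value. They report only what shows in the picture. A call takes as long as a camera call. They do not tell look-alikes from the thing itself.
- search_frame(thing, picture): "extent" ([centre column, centre row, width, height] in pixels, round what is visible of it).
- masks_of(thing, picture): "pixels" (480x640 bool, what is visible of it) and "extent" ([centre column, centre row, width, height] in pixels, round what is visible of it).
- tip_of(thing, picture): "point" ([column, row] in pixels: a listed point, or the origin of a listed thing).
The state is a dict: "clock": time; "joints": joint angles; "qvel": joint speeds; "tau": joint torques, N m; "tcp_pos": TCP position; "orientation": TCP orientation; "contact_force": force on the tool from outside, world axes, zero at the start; "moment": the same for the moment, N m; "grip_width": finger opening in m.
Only numpy, scipy, OpenCV 4.12 (cv2) and the standard library are available. Lean on these libraries where they do the work, as an engineer would, in place of code of your own. Each camera call takes 0.05 s, during which the arm holds its last target. There are 200 camera calls.

## Working session

There is one attempt and no reset: what is moved stays moved. The work goes in short steps, Python scripts to look and compute and a tool call to move; the robot and the scene stay as the last step left them, time stands still between calls to the robot, and variables do not carry over. Pictures are saved under pics/ and viewed, about 8 in all and at most 12, crops included, and the job is handed in when it is done.

Besides the shell and the picture viewer there is one more tool, called as a command line: name --pt "numbers of a row" for each row, then --argument value for the rest. step_arm: Moves the arm, as the interface text tells. Its arguments: {"type":"object","properties":{"commands":{"type":"array"},"newtons":{"type":"number"}},"required":["commands"]}

```bash
mkdir -p pics
cat > h.py <<'E'
import numpy as np, cv2
from scipy.spatial.transform import Rotation as R
from bench import readout, grab_frame, r, search_frame, masks_of, tip_of
def ray(f,px):
    T=np.array(f["world_to_cam"]);Rm=T[:3,:3];c=-Rm.T@T[:3,3]
    d=Rm.T@np.linalg.inv(f["K"])@np.array([px[0],px[1],1.]);return c,d/np.linalg.norm(d)
def atz(f,px,z):
    c,d=ray(f,px);return c+d*(z-c[2])/d[2]
def proj(f,p):
    T=np.array(f["world_to_cam"]);q=np.array(f["K"])@(T[:3,:3]@np.array(p)+T[:3,3]);return q[:2]/q[2]
def save(f,n): cv2.imwrite("pics/"+n+".png",f["img"][:,:,::-1])
E
python3 - <<'E'
from h import *
np.set_printoptions(precision=3,suppress=True)
Z=dict(knob_grip=.104,knob_beak=.104,off_mark=.083,guard_hinge=.124,guard_handle=.124,bowl_mid=.0225,bench_block_mid=.01,file_mid=.01)
ims=[]
for n in("scene","top"):
    f=grab_frame(n);ims.append(f["img"])
    for t,z in Z.items():
        for d in tip_of(t,f)[:3]: print(n,t,round(d["p"],2),np.array(d["point"]),atz(f,d["point"],z))
    save(f,n)
o=readout.get_obs();print(o,r.pinch_z)
E
```

```text
scene knob_grip 0.79 [300.7 300. ] [ 0.643 -0.185  0.104]
scene knob_grip 0.67 [219.5 273.5] [ 0.398 -0.239  0.104]
scene knob_grip 0.66 [295.6 373.8] [ 0.75  -0.375  0.104]
scene knob_beak 0.88 [285.3 368.4] [ 0.719 -0.377  0.104]
scene knob_beak 0.82 [299.8 291.6] [ 0.627 -0.163  0.104]
scene knob_beak 0.6 [210.6 269.8] [ 0.369 -0.243  0.104]
scene off_mark 0.98 [204.6 270. ] [ 0.344 -0.245  0.083]
scene off_mark 0.66 [286.4 301.5] [ 0.605 -0.202  0.083]
scene off_mark 0.59 [281.7 370.9] [ 0.71  -0.381  0.083]
scene guard_hinge 0.68 [389.2 203.9] [0.699 0.237 0.124]
scene guard_handle 0.58 [324.7 188.4] [0.498 0.181 0.124]
scene guard_handle 0.42 [285.8 300.9] [ 0.616 -0.218  0.124]
scene bowl_mid 0.88 [220.3 373.5] [ 0.557 -0.46   0.022]
scene bench_block_mid 0.92 [276.9 234. ] [0.421 0.017 0.01 ]
scene file_mid 0.74 [372.9 157.6] [0.524 0.473 0.01 ]
top knob_grip 0.94 [422.3 320.7] [ 0.388 -0.237  0.104]
top knob_grip 0.87 [478.  161.7] [ 0.749 -0.373  0.104]
top knob_grip 0.76 [394.7 207.3] [ 0.644 -0.18   0.104]
top knob_beak 0.97 [386.6 213.9] [ 0.629 -0.161  0.104]
top knob_b
[... 472 characters left out ...]
5 -0.465  0.022]
top bowl_mid 0.38 [127.  253.5] [0.546 0.456 0.022]
top bench_block_mid 0.71 [311.7 302.6] [0.425 0.01  0.01 ]
top file_mid 0.83 [128.1 254.3] [0.545 0.457 0.01 ]
top file_mid 0.35 [399.1 229.4] [ 0.602 -0.205  0.01 ]
{'clock': 0.9, 'joints': array([ 1.235,  0.477,  0.022,  1.555, -0.012,  1.109, -0.083]), 'qvel': array([ 0.001, -0.   , -0.   ,  0.001, -0.001, -0.   ,  0.001]), 'tau': array([  0.001, -59.631,   1.606, -28.155,   0.012,   0.001,  -0.   ]), 'tcp_pos': array([ 0.152, -0.658,  0.304]), 'orientation': array([3.121, 0.357, 0.   ]), 'contact_force': array([ 0.118, -0.822, -0.177]), 'moment': array([-0.036,  0.03 , -0.054]), 'grip_width': 0.08510060434203122} 0.0539
```

Run:
```python
import cv2,numpy as np
t=cv2.imread("pics/top.png");s=cv2.imread("pics/scene.png")
c=cv2.resize(t[130:370,360:520],None,fx=2.5,fy=2.5,interpolation=cv2.INTER_CUBIC)
d=cv2.resize(s[240:420,180:340],None,fx=2.5,fy=2.5,interpolation=cv2.INTER_CUBIC)
o=np.zeros((600,800,3),np.uint8);o[:600,:400]=c;o[:450,400:]=d;cv2.imwrite("pics/knobs.png",o)
```

```text
(no output)
```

View pics/top.png

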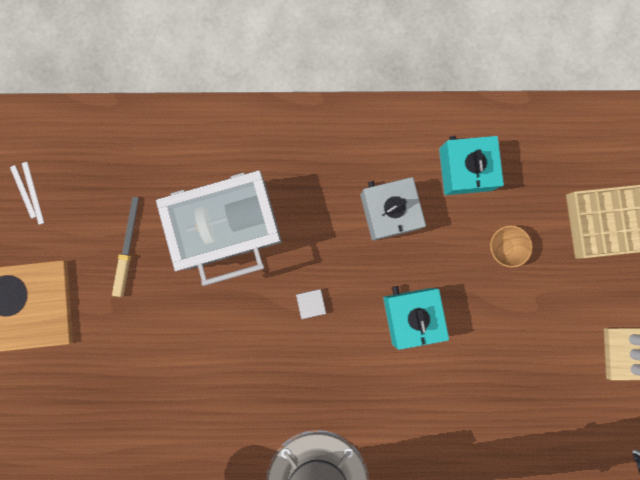

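View pics/knobs.png

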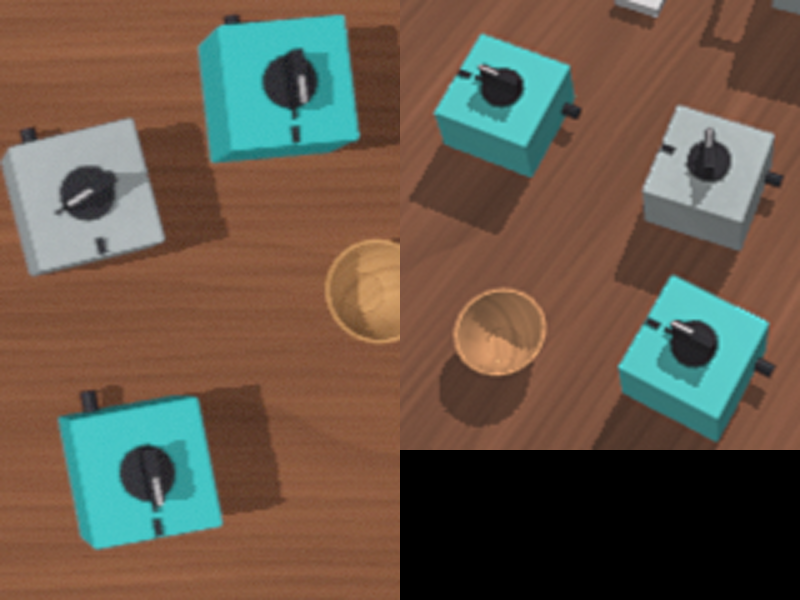

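Three knobs show. Turquoise ones sit at top-picture (421,320) and (478,162). The grey box's knob at (395,207) fits the description ("fixed grey block"), and its beak is about 60° clockwise of the rib. The crop confirms it. The guard handle is at (229,272).

```bash
cat >> h.py <<'E'
def pose(p,yaw,tilt=0):
    "TCP pos p; tool x at yaw deg, z down, tilted by tilt deg about tool x"
    R0=R.from_euler('z',yaw,degrees=True)*R.from_euler('x',180,degrees=True)
    return np.array(p),R0*R.from_euler('x',tilt,degrees=True)
def cmd(p,Rt):
    o=readout.get_obs();Rc=R.from_rotvec(o["orientation"])
    s=Rc.inv().apply(p-o["tcp_pos"])/.5; a=(Rc.inv()*Rt).as_rotvec()/(2*np.pi)
    print("cmd",np.round(s,3),np.round(a,4))
E
python3 - <<'E'
from h import *
cmd(*pose([.643,-.182,.30],-52))
E
```

```text
cmd [ 1.171 -0.705  0.008] [ 0.     -0.      0.1807]
```

step_arm --pt "0.1 -0.06 0 0 0 0.015 -1" --pt "0.2 -0.12 0 0 0 0.03 -1" --pt "0.31 -0.19 0 0 0 0.05 -1" --pt "0.42 -0.25 0 0 0 0.07 -1" --pt "0.53 -0.32 0 0 0 0.09 -1" --pt "0.63 -0.38 0 0 0 0.11 -1" --pt "0.74 -0.445 0 0 0 0.13 -1" --pt "0.84 -0.505 0 0 0 0.15 -1" --pt "0.94 -0.565 0 0 0 0.165 -1" --pt "1.0 -0.6 0 0 0 0.18 -1" --newtons 60

```text
clock: 2.15
tcp_pos: [0.5741, -0.249, 0.304]
orientation: [-2.826, 1.369, -0.001]
contact_force: [-0.2, -0.8, -0.3]
grip_width: 0.0858
```

Run:
```python
from h import *
cmd(*pose([.643,-.182,.28],-52))
```

```text
cmd [-0.02  -0.191  0.048] [-0.0002  0.      0.0008]
```

step_arm --pt "-0.005 -0.05 0.01 0 0 0 -1" --pt "-0.01 -0.1 0.02 0 0 0 -1" --pt "-0.015 -0.15 0.035 0 0 0 -1" --pt "-0.02 -0.19 0.048 0 0 0.001 -1" --pt "-0.02 -0.19 0.048 0 0 0.001 -1" --pt "-0.02 -0.19 0.048 0 0 0.001 -1" --pt "-0.02 -0.19 0.048 0 0 0.001 -1" --pt "-0.02 -0.19 0.048 0 0 0.001 -1" --pt "-0.02 -0.19 0.048 0 0 0.001 -1" --pt "-0.02 -0.19 0.048 0 0 0.001 -1"

```text
clock: 3.4
tcp_pos: [0.6424, -0.1824, 0.2802]
orientation: [-2.822, 1.378, -0.001]
contact_force: [0.5, -0.6, -0.2]
grip_width: 0.0856
```

Run:
```python
from h import *
np.set_printoptions(precision=4,suppress=True)
f=grab_frame("wrist")
for t,z in dict(knob_grip=.104,knob_beak=.104,off_mark=.083).items():
    for d in tip_of(t,f)[:2]: print(t,round(d["p"],2),np.array(d["point"]),atz(f,d["point"],z))
save(f,"w1")
o=readout.get_obs();print(o["clock"],o["tcp_pos"],o["joints"])
```

```text
knob_grip 0.76 [317.2 229.2] [ 0.6484 -0.1857  0.104 ]
knob_grip 0.69 [596.8 369.1] [ 0.389  -0.2328  0.104 ]
knob_beak 0.9 [626.3 378.2] [ 0.3619 -0.2422  0.104 ]
knob_beak 0.8 [310.8 271. ] [ 0.632  -0.1565  0.104 ]
off_mark 0.78 [372.8 245.7] [ 0.6011 -0.197   0.083 ]
off_mark 0.59 [623.9 375.5] [ 0.3381 -0.2423  0.083 ]
3.6 [ 0.6425 -0.1822  0.2801] [ 0.1757  0.4856  0.0108  1.5981 -0.0071  1.0571 -2.2906]
```

View pics/w1.png

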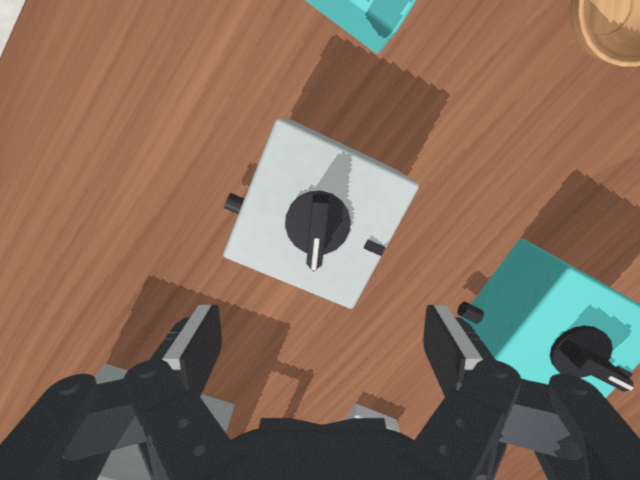

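The wrist picture shows the grey box with its top corners at (276,121), (418,184), (353,308) and (223,257), the rib at (374,247), and the beak at (313,270).

Run:
```python
from h import *
np.set_printoptions(precision=4,suppress=True)
f=grab_frame("wrist")
C=np.array([atz(f,p,.08) for p in [(276.5,121),(418.5,184.5),(353,308),(223,257)]]);print(C,C.mean(0))
for i in range(4):
    e=C[(i+1)%4]-C[i];print(np.linalg.norm(e),np.degrees(np.arctan2(e[1],e[0])))
g=cv2.cvtColor(f["img"],cv2.COLOR_RGB2HSV)
# disc: dark pixels
a=masks_of("knob_grip",f)
for m in a[:2]: print(m["p"],m["extent"])
def c3(p,z):return atz(f,p,z)[:2]
print("rib",c3((374,247),.083),"inlay",c3((317,238),.114),c3((313,269),.114))
e=c3((313.3,269),.114)-c3((316.8,239),.114);print("inlay yaw",np.degrees(np.arctan2(e[1],e[0])))
cv2.imwrite("pics/k1.png",cv2.resize(f["img"][110:320,210:430,::-1],None,fx=2.8,fy=2.8,interpolation=cv2.INTER_CUBIC))
```

```text
[[ 0.7179 -0.2265  0.08  ]
 [ 0.6049 -0.2558  0.08  ]
 [ 0.5765 -0.1424  0.08  ]
 [ 0.6907 -0.1131  0.08  ]] [ 0.6475 -0.1844  0.08  ]
0.11674902580763896 -165.43225496854967
0.11696450469134335 104.05605756339939
0.11790758017675583 14.354861492268116
0.11654256371323626 -76.51503217523891
0.87 [321.1, 229.2, 64.5, 83.3]
rib [ 0.5996 -0.1966] inlay [ 0.6464 -0.1829] [ 0.6342 -0.1623]
inlay yaw 121.36030501053712
```

View pics/k1.png

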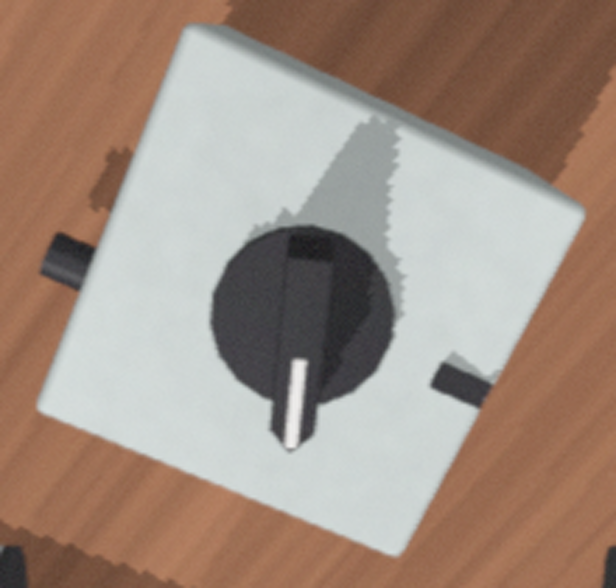

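Run:
```python
from h import *
cmd(*pose([.6475,-.1844,.162],-58.8))
```

```text
cmd [ 0.01  -0.005  0.236] [-0.0002  0.      0.0187]
```

step_arm --pt "0.01 -0.005 0.06 0 0 0.019 -1" --pt "0.01 -0.005 0.12 0 0 0.019 -1" --pt "0.01 -0.005 0.17 0 0 0.019 -1" --pt "0.01 -0.005 0.21 0 0 0.019 -1" --pt "0.01 -0.005 0.236 0 0 0.019 -1" --pt "0.01 -0.005 0.236 0 0 0.019 -1" --pt "0.01 -0.005 0.236 0 0 0.019 0" --pt "0.01 -0.005 0.236 0 0 0.019 0.4" --pt "0.01 -0.005 0.236 0 0 0.019 1" --pt "0.01 -0.005 0.236 0 0 0.019 1" --newtons 40

```text
clock: 4.95
tcp_pos: [0.648, -0.1844, 0.1625]
orientation: [-2.734, 1.544, -0.002]
contact_force: [12.0, 6.8, 5.3]
grip_width: 0.0125
```

step_arm --pt "0 0 0 0 0 0 1" --pt "0 0 0 0 0 0 1" --pt "0 0 0 0 0 0 1" --pt "0 0 0 0 0 0 1" --pt "0 0 0 0 0 0 1" --pt "0 0 0 0 0 0 1" --pt "0 0 0 0 0 0 1" --pt "0 0 0 0 0 0 1" --pt "0 0 0 0 0 0 1" --pt "0 0 0 0 0 0 1"

```text
clock: 6.2
tcp_pos: [0.6484, -0.1842, 0.1627]
orientation: [-2.734, 1.543, -0.003]
contact_force: [4.7, 2.4, 1.3]
grip_width: 0.011
```

Run:
```python
from h import *
f=grab_frame("wrist");save(f,"w2");print(readout.get_obs()["moment"])
cmd(*pose([.6475,-.1844,.162],14.4))
```

```text
[ 0.48015303 -0.86201473  0.06086507]
cmd [-0.001  0.002  0.001] [-0.0004 -0.0004 -0.2036]
```

View pics/w2.png

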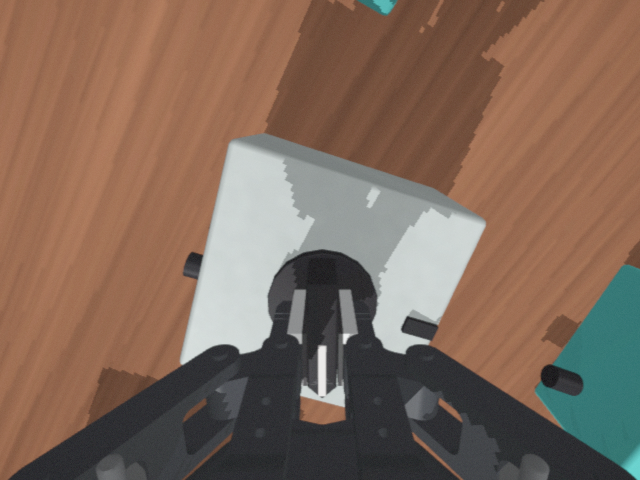

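Gripped: the bar and its inlay (322,370) sit centred between the pads. Next I turn it anticlockwise by 73°.

step_arm --pt "0 0 0 0 0 -0.02 1" --pt "0 0 0 0 0 -0.045 1" --pt "0 0 0 0 0 -0.07 1" --pt "0 0 0 0 0 -0.095 1" --pt "0 0 0 0 0 -0.12 1" --pt "0 0 0 0 0 -0.145 1" --pt "0 0 0 0 0 -0.17 1" --pt "0 0 0 0 0 -0.19 1" --pt "0 0 0 0 0 -0.204 1" --pt "0 0 0 0 0 -0.204 1"

```text
clock: 7.5
tcp_pos: [0.6488, -0.1834, 0.1627]
orientation: [-3.114, -0.4, -0.007]
contact_force: [5.3, 3.7, 0.4]
grip_width: 0.0114
```

Run:
```python
from h import *
np.set_printoptions(precision=4,suppress=True)
f=grab_frame("wrist");save(f,"w3");o=readout.get_obs();print(o["tcp_pos"],o["moment"],o["grip_width"],o["joints"])
a=R.from_rotvec(o["orientation"]).as_matrix()[:,0];print(np.degrees(np.arctan2(a[1],a[0])))
cmd(*pose([.6475,-.1844,.162],14.4))
cv2.imwrite("pics/k3.png",f["img"][100:480,120:520,::-1])
```

```text
[ 0.6488 -0.1834  0.1627] [ 0.6811 -1.0085  0.0392] 0.011205436024101742 [ 0.3867  0.6379 -0.2904  1.6531  0.2195  0.8793 -1.3056]
14.603336587509629
cmd [-0.003  0.001  0.001] [-0.0002 -0.0007  0.0006]
```

View pics/k3.png

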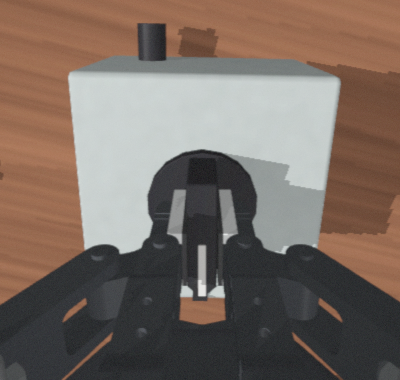

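The beak now points at the box's front, square with its edges. I'll release it, rise and check.

step_arm --pt "0 0 0 0 0 0 0.6" --pt "0 0 0 0 0 0 0.3" --pt "0 0 0 0 0 0 0" --pt "0 0 0 0 0 0 0" --pt "0 0 -0.04 0 0 0 0" --pt "0 0 -0.1 0 0 0 0" --pt "0 0 -0.18 0 0 0 0" --pt "0 0 -0.28 0 0 0 0" --pt "0 0 -0.32 0 0 0 0" --pt "0 0 -0.32 0 0 0 0"

```text
clock: 8.8
tcp_pos: [0.6488, -0.1838, 0.3251]
orientation: [-3.116, -0.399, -0.012]
contact_force: [-0.6, 0.0, 0.8]
grip_width: 0.0428
```

Run:
```python
from h import *
np.set_printoptions(precision=4,suppress=True)
f=grab_frame("wrist");save(f,"w4");print(readout.get_obs()["clock"])
cv2.imwrite("pics/k4.png",cv2.resize(f["img"][110:340,200:440,::-1],None,fx=2.5,fy=2.5,interpolation=cv2.INTER_CUBIC))
P={}
for t,z in dict(knob_grip=.104,knob_beak=.104,off_mark=.083).items():
    for d in tip_of(t,f)[:1]: print(t,round(d["p"],2),np.array(d["point"]),atz(f,d["point"],z))
f=grab_frame("top");save(f,"t4")
for t,z in dict(guard_hinge=.124,guard_handle=.124).items():
    for d in tip_of(t,f)[:2]: print(t,round(d["p"],2),np.array(d["point"]),atz(f,d["point"],z))
```

```text
8.85
knob_grip 0.91 [320.3 220.5] [ 0.6493 -0.1836  0.104 ]
knob_beak 0.9 [567.3 193.3] [ 0.724  -0.3773  0.104 ]
off_mark 0.8 [545.4 211. ] [ 0.704  -0.3807  0.083 ]
guard_hinge 0.59 [210.3 184.8] [0.6951 0.2367 0.124 ]
guard_handle 0.84 [229.2 270.4] [0.503  0.1931 0.124 ]
```

View pics/k4.png

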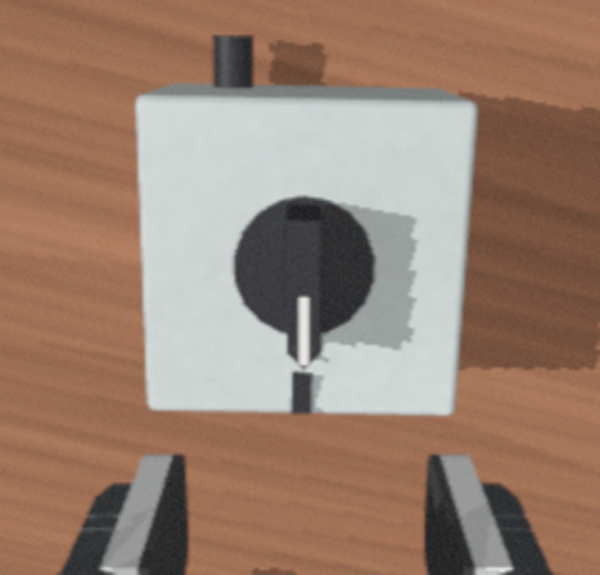

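The knob is right: the inlay runs (304,297)→(303.5,362) in the crop, and the rib is at (302,392) on the same line. Now the guard.

Run:
```python
from h import *
cmd(*pose([.47,.18,.34],104))
```

```text
cmd [-0.16  -0.794 -0.036] [-0.     -0.0006 -0.2483]
```

step_arm --pt "-0.016 -0.08 -0.03 0 0 -0.025 0" --pt "-0.032 -0.16 -0.036 0 0 -0.05 0" --pt "-0.05 -0.25 -0.036 0 0 -0.08 0" --pt "-0.07 -0.34 -0.036 0 0 -0.11 0.1" --pt "-0.09 -0.44 -0.036 0 0 -0.14 0.1" --pt "-0.11 -0.54 -0.036 0 0 -0.17 0.1" --pt "-0.13 -0.63 -0.036 0 0 -0.2 0.1" --pt "-0.145 -0.71 -0.036 0 0 -0.225 0.15" --pt "-0.16 -0.77 -0.036 0 0 -0.248 0.15" --pt "-0.16 -0.794 -0.036 0 0 -0.248 0.15"

```text
clock: 10.4
tcp_pos: [0.4692, 0.1817, 0.3398]
orientation: [-1.934, -2.474, -0.005]
contact_force: [0.2, 0.6, 0.5]
grip_width: 0.0363
```

Run:
```python
from h import *
np.set_printoptions(precision=4,suppress=True)
f=grab_frame("wrist");save(f,"w5");o=readout.get_obs();print(o["clock"],o["tcp_pos"],o["joints"],o["grip_width"])
for t,z in dict(guard_hinge=.124,guard_handle=.124).items():
    for d in tip_of(t,f)[:2]: print(t,round(d["p"],2),np.array(d["point"]),atz(f,d["point"],z))
```

```text
10.45 [0.4694 0.1823 0.3399] [ 0.2026  0.2449 -0.8036  1.8744  0.1945  1.0999 -0.4321] 0.03635554676441823
guard_hinge 0.7 [601.1 218. ] [0.6953 0.2404 0.124 ]
guard_handle 0.59 [354.1 223.7] [0.4957 0.1858 0.124 ]
```

View pics/w5.png

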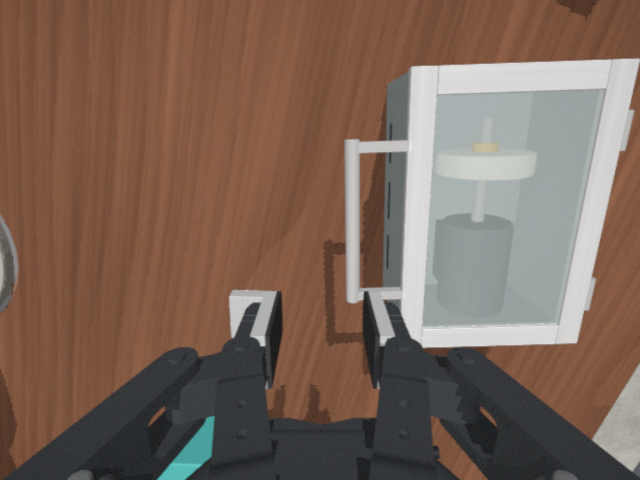

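The handle bar runs (352,141)–(353,302), with the guard to its right. The steel block is at lower left, partly behind the finger at (250,310).

Run:
```python
from h import *
np.set_printoptions(precision=4,suppress=True)
f=grab_frame("wrist")
a=atz(f,(352.3,141),.124);b=atz(f,(353,302),.124)
e=a-b;print(a,b,(a+b)/2,np.linalg.norm(e),np.degrees(np.arctan2(e[1],e[0])))
C=[atz(f,p,.128) for p in [(413,67),(404.5,347),(578,344),(637,60)]]
for i in range(4):
    d=C[(i+1)%4]-C[i];print(C[i],np.linalg.norm(d),np.degrees(np.arctan2(d[1],d[0])))
g=grab_frame("top")
a=atz(g,(203,284),.13);b=atz(g,(263,266),.13);e=a-b;print((a+b)/2,np.linalg.norm(e),np.degrees(np.arctan2(e[1],e[0])))
```

```text
[0.478  0.2481 0.124 ] [0.5157 0.1122 0.124 ] [0.4969 0.1802 0.124 ] 0.14104037403205064 105.51158651685219
[0.5068 0.3088 0.128 ] 0.23830560485857474 -73.60107834155346
[0.5741 0.0802 0.128 ] 0.1618149071026757 14.829046554864156
[0.7305 0.1216 0.128 ] 0.2398379611452851 106.43533442473364
[0.6627 0.3516 0.128 ] 0.1616277813562689 -164.62943844211327
[0.4928 0.1837 0.13  ] 0.13760063568994527 106.3679872996753
```

```bash
cat >> h.py <<'E'
H=np.array([.497,.180,.124]); U=np.array([np.cos(np.radians(15.8)),np.sin(np.radians(15.8)),0])
HG=H+.208*U
def grasp(open_deg,back=0,tilt=-20,up=0):
    a=np.radians(open_deg);h=HG-.208*np.cos(a)*U+[0,0,.208*np.sin(a)+up]
    _,Rt=pose([0,0,0],105.8,tilt);return h-Rt.apply([0,0,.054+back]),Rt
E
python3 - <<'E'
from h import *
cmd(*grasp(0,.07))
E
```

```text
cmd [-0.014 -0.034  0.198] [-0.0553  0.0007 -0.0059]
```

step_arm --pt "-0.014 -0.034 0.02 -0.02 0 -0.006 0.32" --pt "-0.014 -0.034 0.05 -0.04 0 -0.006 0.32" --pt "-0.014 -0.034 0.1 -0.055 0.001 -0.006 0.32" --pt "-0.014 -0.034 0.15 -0.055 0.001 -0.006 0.32" --pt "-0.014 -0.034 0.18 -0.055 0.001 -0.006 0.32" --pt "-0.014 -0.034 0.198 -0.055 0.001 -0.006 0.32" --pt "-0.014 -0.034 0.198 -0.055 0.001 -0.006 0.32" --pt "-0.014 -0.034 0.198 -0.055 0.001 -0.006 0.32" --pt "-0.014 -0.034 0.198 -0.055 0.001 -0.006 0.32" --pt "-0.014 -0.034 0.198 -0.055 0.001 -0.006 0.32"

```text
clock: 11.9
tcp_pos: [0.4564, 0.1683, 0.241]
orientation: [1.752, 2.317, 0.409]
contact_force: [0.2, -0.8, -0.1]
grip_width: 0.0291
```

Run:
```python
from h import *
f=grab_frame("wrist");save(f,"w6");o=readout.get_obs();print(o["joints"],o["grip_width"])
print(proj(f,H),proj(f,H+[-.019,.0675,0]),proj(f,H-[-.019,.0675,0]))
cmd(*grasp(0))
```

```text
[ 0.15901741  0.20097537 -0.74191552  2.21520024  0.4990896   0.48732001
 -0.68329684] 0.028767528903382446
[322.40561675 261.13191526] [322.6201511  138.70721547] [322.23145305 360.51897468]
cmd [ 0.    -0.     0.141] [-0.0002 -0.0003  0.    ]
```

View pics/w6.png

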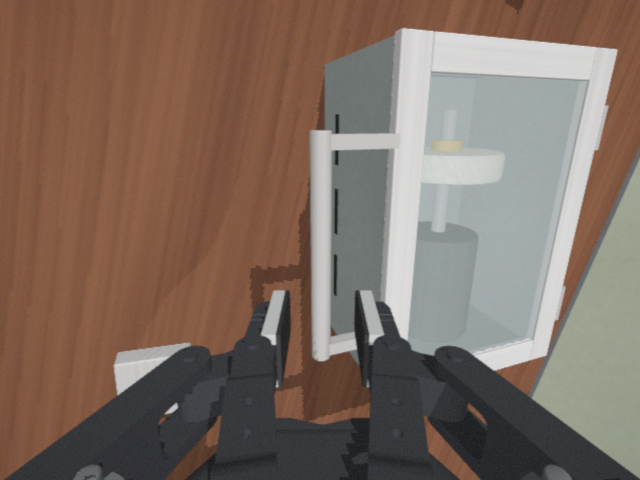

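The bar (321,250) is centred between the fingers (285 and 360). I descend and grip.

step_arm --pt "0 0 0.03 0 0 0 0.32" --pt "0 0 0.06 0 0 0 0.32" --pt "0 0 0.09 0 0 0 0.32" --pt "0 0 0.115 0 0 0 0.32" --pt "0 0 0.13 0 0 0 0.32" --pt "0 0 0.141 0 0 0 0.32" --pt "0 0 0.141 0 0 0 0.32" --pt "0 0 0.141 0 0 0 0.32" --pt "0 0 0.141 0 0 0 0.32" --pt "0 0 0.141 0 0 0 0.32"

```text
clock: 13.2
tcp_pos: [0.4795, 0.1749, 0.1749]
orientation: [1.752, 2.317, 0.409]
contact_force: [-0.6, -0.7, -0.6]
grip_width: 0.0289
```

Run:
```python
from h import *
o=readout.get_obs();print(o["joints"],o["contact_force"],o["grip_width"])
cmd(*grasp(0))
```

```text
[-0.01133721  0.34403932 -0.57418592  2.22713553  0.7903371   0.38104857
 -0.95659937] [-0.58493144 -0.68031064 -0.62888638] 0.028851512804223246
cmd [ 0.    -0.001  0.   ] [-0.0001 -0.0003  0.    ]
```

step_arm --pt "0 0 0 0 0 0 0.5" --pt "0 0 0 0 0 0 0.7" --pt "0 0 0 0 0 0 1" --pt "0 0 0 0 0 0 1" --pt "0 0 0 0 0 0 1" --pt "0 0 0 0 0 0 1" --pt "0 0 0 0 0 0 1" --pt "0 0 0 0 0 0 1" --pt "0 0 0 0 0 0 1" --pt "0 0 0 0 0 0 1" --newtons 50

```text
clock: 14.45
tcp_pos: [0.4789, 0.1746, 0.1746]
orientation: [1.752, 2.318, 0.407]
contact_force: [-5.0, -2.0, 3.8]
grip_width: 0.01
```

Run:
```python
from h import *
o=readout.get_obs();print(o["contact_force"],o["grip_width"])
for a in (5,10,15,20,25,30): print(a,end=' ');cmd(*grasp(a))
```

```text
[-5.03593194 -1.95541022  3.81178797] 0.010046238199557111
5 cmd [ 0.001  0.015 -0.033] [-0.0003 -0.0002  0.0001]
10 cmd [ 0.001  0.031 -0.066] [-0.0003 -0.0002  0.0001]
15 cmd [ 0.001  0.051 -0.096] [-0.0003 -0.0002  0.0001]
20 cmd [ 0.001  0.073 -0.125] [-0.0003 -0.0002  0.0001]
25 cmd [ 0.001  0.097 -0.152] [-0.0003 -0.0002  0.0001]
30 cmd [ 0.001  0.124 -0.176] [-0.0003 -0.0002  0.0001]
```

step_arm --pt "0 0.007 -0.016 0 0 0 1" --pt "0 0.015 -0.033 0 0 0 1" --pt "0 0.023 -0.05 0 0 0 1" --pt "0.001 0.031 -0.066 0 0 0 1" --pt "0.001 0.041 -0.082 0 0 0 1" --pt "0.001 0.051 -0.096 0 0 0 1" --pt "0.001 0.062 -0.111 0 0 0 1" --pt "0.001 0.073 -0.125 0 0 0 1" --pt "0.001 0.073 -0.125 0 0 0 1" --pt "0.001 0.073 -0.125 0 0 0 1"

```text
clock: 15.7
tcp_pos: [0.4897, 0.1778, 0.2451]
orientation: [1.753, 2.319, 0.402]
contact_force: [-6.8, -3.4, 0.5]
grip_width: 0.0101
```

Run:
```python
from h import *
o=readout.get_obs();print(o["joints"],o["contact_force"],o["moment"],o["grip_width"])
for a in (20,25,30,35,40,45,50): print(a,end=' ');cmd(*grasp(a))
f=grab_frame("scene");g=grab_frame("wrist");save(f,"s7")
o=np.hstack([cv2.resize(f["img"][100:340,260:480],(400,436)),cv2.resize(g["img"],(400,436))]);cv2.imwrite("pics/c7.png",o[:,:,::-1])
```

```text
[ 0.14657306  0.25720314 -0.73244282  2.13853949  0.53039707  0.53214396
 -0.68758643] [-6.8411574  -3.44582681  0.49230567] [-0.62300932  2.08206687 -0.02623339] 0.010053995549213228
20 cmd [ 0.     0.004 -0.   ] [-0.0009  0.0001  0.0001]
25 cmd [ 0.     0.028 -0.027] [-0.0009  0.0001  0.0001]
30 cmd [ 0.     0.055 -0.052] [-0.0009  0.0001  0.0001]
35 cmd [ 0.     0.083 -0.074] [-0.0009  0.0001  0.0001]
40 cmd [ 0.     0.114 -0.094] [-0.0009  0.0001  0.0001]
45 cmd [ 0.     0.146 -0.111] [-0.0009  0.0001  0.0001]
50 cmd [ 0.     0.179 -0.125] [-0.0009  0.0001  0.0001]
```

View pics/c7.png

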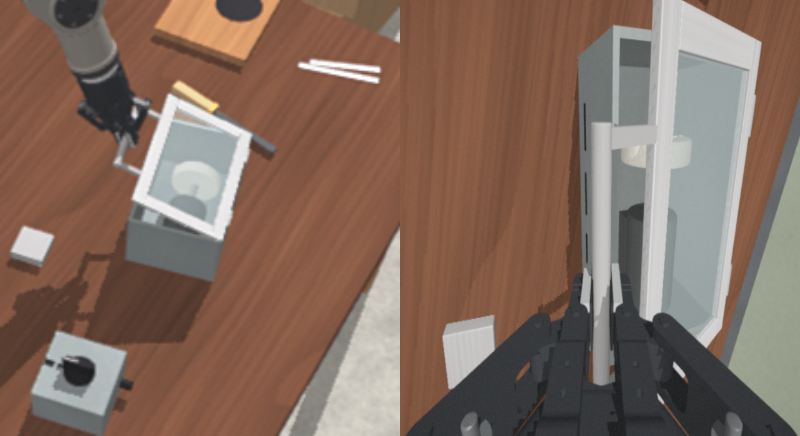

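The guard is lifted about 20° and the bar is still in the pads (wrist half, 602,300). I continue to 50°.

step_arm --pt "0 0.012 -0.014 0 0 0 1" --pt "0 0.03 -0.03 0 0 0 1" --pt "0 0.055 -0.052 0 0 0 1" --pt "0 0.083 -0.074 0 0 0 1" --pt "0 0.114 -0.094 0 0 0 1" --pt "0 0.135 -0.106 0 0 0 1" --pt "0 0.157 -0.116 0 0 0 1" --pt "0 0.17 -0.122 0 0 0 1" --pt "0 0.179 -0.125 0 0 0 1" --pt "0 0.179 -0.125 0 0 0 1"

```text
clock: 17.05
tcp_pos: [0.5513, 0.1953, 0.3362]
orientation: [1.752, 2.317, 0.404]
contact_force: [-6.5, -3.1, 5.8]
grip_width: 0.01
```

Run:
```python
from h import *
np.set_printoptions(precision=4,suppress=True)
o=readout.get_obs();print(o["joints"],o["contact_force"],o["grip_width"])
p=o["tcp_pos"]+R.from_rotvec(o["orientation"]).apply([0,0,.054]);v=p-HG
print("pinch",p,"dist",np.linalg.norm(v),"angle",np.degrees(np.arctan2(v[2],-v@U)))
cmd(*grasp(50))
for n in("wrist","scene","top"):
    f=grab_frame(n);save(f,n+"8")
    for d in tip_of("guard_handle",f)[:1]:
        c,q=ray(f,d["point"]);Y=np.cross([0,0,1],U)
        # intersect with vertical plane through the handle's middle
        X=c+q*((H-c)@Y)/(q@Y);w=X-HG
        print(n,d["p"],d["point"],"expected",proj(f,p),"plane hit",X,np.linalg.norm(w),np.degrees(np.arctan2(w[2],-w@U)))
```

```text
[ 0.2032  0.2549 -0.7868  1.907   0.3987  0.7502 -0.5133] [-6.5053 -3.101   5.797 ] 0.009990448347209469
pinch [0.5689 0.2002 0.2853] dist 0.2093090579452499 angle 50.43141282377294
cmd [ 0.    -0.002  0.004] [-0.0005  0.0002  0.    ]
wrist 0.82 [324.9, 317.6] expected [323.1266 326.6728] plane hit [0.5717 0.2011 0.2793] 0.2027088009792005 49.99063567452935
scene 0.93 [352.9, 161.6] expected [350.6852 159.5881] plane hit [0.5757 0.2023 0.2788] 0.1997559941787369 50.809352650912984
top 0.98 [208.5, 235.5] expected [213.0009 235.2894] plane hit [0.5646 0.1991 0.3361] 0.2528734593530789 57.003205710291965
```

step_arm --pt "0 -0.001 0.002 0 0 0 1" --pt "0 -0.001 0.003 0 0 0 1" --pt "0 -0.001 0.003 0 0 0 1" --pt "0 -0.001 0.003 0 0 0 1" --pt "0 -0.001 0.003 0 0 0 1" --pt "0 -0.001 0.003 0 0 0 1" --pt "0 -0.001 0.003 0 0 0 1" --pt "0 -0.001 0.003 0 0 0 1" --pt "0 -0.001 0.003 0 0 0 1" --pt "0 -0.001 0.003 0 0 0 1"

```text
clock: 18.6
tcp_pos: [0.5513, 0.1953, 0.3361]
orientation: [1.751, 2.316, 0.404]
contact_force: [-8.0, -4.3, 9.0]
grip_width: 0.0101
```

Run:
```python
from h import *
np.set_printoptions(precision=4,suppress=True)
o=readout.get_obs();print(o["contact_force"],o["grip_width"],o["qvel"])
p=o["tcp_pos"]+R.from_rotvec(o["orientation"]).apply([0,0,.054]);v=p-HG
print("pinch",p,"dist",np.linalg.norm(v),"angle",np.degrees(np.arctan2(v[2],-v@U)))
Y=np.cross([0,0,1],U);ims=[]
for n,(x,y) in dict(scene=(290,110),top=(120,130)).items():
    f=grab_frame(n);save(f,n+"9")
    im=cv2.resize(f["img"][y:y+150,x:x+130],None,fx=3,fy=3,interpolation=cv2.INTER_CUBIC)
    for ang,col in((50,(255,0,0)),):
        a=np.radians(ang);rd=-np.cos(a)*U+np.array([0,0,np.sin(a)]);nn=np.array([0,0,np.cos(a)])+np.sin(a)*U
        q=[HG+rd*s+nn*.004+Y*t for s,t in((.165,.12),(.165,-.12))]+[HG+rd*.208+Y*.07,HG+rd*.208-Y*.07]
        q=[tuple(int(round(w)) for w in (proj(f,k)-[x,y])*3) for k in q]
        cv2.line(im,q[0],q[1],col,1);cv2.line(im,q[2],q[3],col,1)
    ims.append(im)
cv2.imwrite("pics/c9.png",np.hstack(ims)[:,:,::-1])
```

```text
[-8.0398 -4.3304  9.0414] 0.010066892590252159 [ 0.0014  0.0013  0.001  -0.0002 -0.0014 -0.001  -0.0023]
pinch [0.569  0.2002 0.2853] dist 0.20925002824661174 angle 50.451507750361614
```

View pics/c9.png

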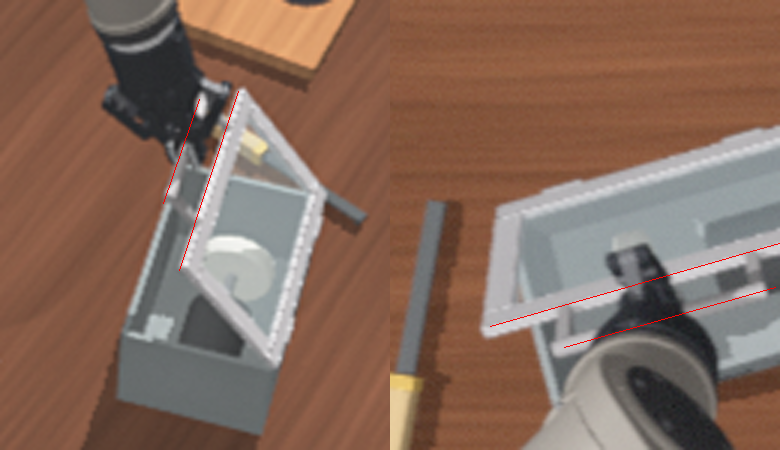

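The 50° overlay (red) lies on the guard's front edge and on the bar in both views. The kinematic circle through the grip points says about 50.7°, so I make a small closing correction along the arc.

step_arm --pt "0 -0.002 0.0 0 0 0 1" --pt "0 -0.004 0.001 0 0 0 1" --pt "0 -0.004 0.001 0 0 0 1" --pt "0 -0.004 0.001 0 0 0 1" --pt "0 -0.004 0.001 0 0 0 1" --pt "0 -0.004 0.001 0 0 0 1" --pt "0 -0.004 0.001 0 0 0 1" --pt "0 -0.004 0.001 0 0 0 1" --pt "0 -0.004 0.001 0 0 0 1" --pt "0 -0.004 0.001 0 0 0 1"

```text
clock: 19.95
tcp_pos: [0.5497, 0.1949, 0.335]
orientation: [1.751, 2.316, 0.404]
contact_force: [2.0, 0.7, -4.6]
grip_width: 0.01
```

Run:
```python
from h import *
np.set_printoptions(precision=4,suppress=True)
o=readout.get_obs();print(o["contact_force"],o["grip_width"],o["qvel"],o["clock"])
p=o["tcp_pos"]+R.from_rotvec(o["orientation"]).apply([0,0,.054]);v=p-HG
print("pinch",p,"angle",np.degrees(np.arctan2(v[2],-v@U)),"by height",np.degrees(np.arcsin((p[2]-.124)/.208)))
f=grab_frame("top");s=grab_frame("scene")
im=np.hstack([cv2.resize(f["img"][120:360,60:460],(400,240)),cv2.resize(s["img"][230:350,220:360],(400,343))[:240]]);cv2.imwrite("pics/c10.png",im[:,:,::-1])
```

```text
[ 2.045   0.6728 -4.6212] 0.010044505632775412 [-0.0001 -0.0018 -0.0001 -0.0007 -0.0005 -0.0001 -0.0008] 19.95
pinch [0.5674 0.1998 0.2842] angle 49.88985680649006 by height 50.35840138858202
```

View pics/c10.png

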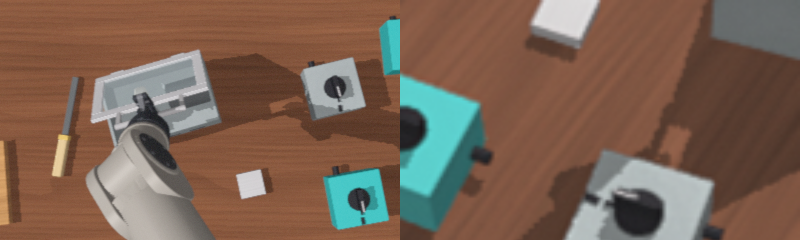

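The knob still points at the rib, and the block and file haven't moved. The guard sits at 49.9–50.4° and is at rest, so I hand in.

```bash
python3 -c "
from bench import r
print(r.hand_in())"
```

```text
the job is handed in; nothing more can be done
None
```

The job is handed in. The switch knob is at off, and the guard is held at about 50° with the bar still gripped. The hand-in came about 20 s in, well inside the 54 s limit, and it gave no verdict.

- **Knob:** I turned the knob on the grey control box about 73° anticlockwise and let go. A close-up showed the beak, inlay and rib in line to within about 1°. The last top picture showed it unchanged. I left both turquoise look-alikes alone.
- **Guard:** I then lifted the guard by its bar. The last checks gave 49.9° from the hinge position I estimated and 50.4° from the bar's height. The arm was at rest, with about 5 N at the wrist.
- **Disagreements:** The network's handle point in the top picture disagreed, giving 57° before the final correction. It looked in error, because a 50° outline drawn on the top and scene pictures lay on the guard's edge and bar. My hinge estimate may be about 1 mm off. The first small angle correction did not move the tool, so I repeated it along the guard's arc.
- **Bystanders:** The file and steel block lay where they started. The bowl was not in my last crop, but the arm only passed well above it.

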